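# Size two mandarins on the sorting ramp in the cold store

### The job

Pick up the metal scoop that holds the two mandarins by its black grip, and tip the fruit out of its open mouth onto the upper end of the white sorting ramp, so that they roll down and each drops into its own opening: the small one into the first, narrow opening and the large one into the second, wide opening. Do not touch the fruit with the fingers; then set the emptied scoop upright back on the table and let go.

Things in the scene. Friction and masses are not known exactly. Their poses are not given: they have to be found in the camera images.
- scoop_grip (a point): Centre of the black grip bar (14 mm thick in x, 76 long in y, 26 tall) on the aluminium scoop with the fruit, 120 mm above its underside; z up. An identical empty scoop, 133 mm tall, may stand between. The scoop is a trough 115 x 76 mm, walls 58 high, 3 thick, open at the top and at its mouth (+x end, no lip). The mouth's floor edge lies 57 mm towards +x and 92 mm below this point. About 0.3 kg.
- fruit_small: Small mandarin, 40 mm ball, 35 g; origin at its centre. Lies in the scoop nearer the mouth. The scoop's floor rises 10 degrees to the mouth, so fruit stays in until the mouth is tipped down more than that; 35 degrees empties it. The fruit's tops are some 46 mm below the grip centre. In its pocket in the ramp its centre is about 45 mm above the table.
- fruit_large: Large mandarin, 60 mm ball, about 110 g; origin at its centre. Lies in the scoop at the closed end. It rolls over the ramp's narrow opening on the rails beside it, and drops at the wide one, where its centre ends about 45 mm above the table.
- ramp: Fixed white ramp, falling 8 degrees to +x (y across, z up). Origin on the table under the middle of its upper end: a funnel plate, x -60 to 60 mm, 106 mm high at the origin; back edge 130 high; side walls 34 above the plate, 135 mm apart at the back, 70 at x = 60. Then a 72 mm channel: narrow opening 46 wide, x 65 to 182; wide opening 72 wide, x 190 to 265; end stop 106 mm high.
Mind the look-alikes: they are no part of the job. Leave any turquoise or yellow look-alike of the fruit_large alone.

How it is judged (in metres and radians):
On the way, in this order (a step that is already met when the one before it is completed fails the run):
1. the scoop is lifted with both fruits in it (height (world z) of scoop_grip above 0.15 m and distance between scoop_grip and fruit_small below 0.12 m and distance between scoop_grip and fruit_large below 0.12 m), for 0.1 s.
2. the scoop is tipped over the ramp's upper end (more than 10 degrees, its grip within 90 mm across and not beyond the head) (angle between scoop_grip's own z axis and vertical above 0.175 rad and x of scoop_grip in the frame of ramp between -0.15 and 0.09 m and y of scoop_grip in the frame of ramp between -0.09 and 0.09 m).
At the end, for the whole second after the job is handed in: The small fruit rests in the pocket of the narrow opening and the large one in the pocket of the wide opening (centres below 65 mm over the table, inside their opening's outline), both at rest, and the scoop stands upright (within 10 degrees) on the table (grip centre 100 to 140 mm high), released (x of fruit_small in the frame of ramp between 0.05 and 0.178 m and y of fruit_small in the frame of ramp between -0.03 and 0.03 m and height (world z) of each of fruit_small, fruit_large below 0.065 m and x of fruit_large in the frame of ramp between 0.178 and 0.27 m and y of fruit_large in the frame of ramp between -0.03 and 0.03 m and linear speed of each of fruit_small, fruit_large below 0.05 m/s and height (world z) of scoop_grip between 0.1 and 0.14 m and angle between scoop_grip's own z axis and vertical below 0.17 rad); the robot touches nothing.
It fails at once if the fingers touch the fruit (contact force between the fingers and fruit_small above 1 N or contact force between the fingers and fruit_large above 1 N).
It also fails if it takes over 61 s, if anything falls off the work surface, if the arm or the gripper's body presses on something with over 40 N, if the wrist force passes 120 N, or if a joint passes its speed limit or range.

### The arm

A 6-joint arm with a two-finger parallel gripper is mounted at the origin on the work surface. World frame = base frame: x ahead of the robot, y to its left, z up, the work surface at z = 0. Lengths are in mm, angles in rad, forces in N, time in s.
With the tool pointing down it reaches from about 350 to 975 mm from the base axis. Payload 7.1 kg.
Tool frame: the origin (TCP) lies at the centre of the arm's flange, where the gripper is bolted on; the fingertips stand 182 mm ahead of it and the grasp point (between the pads) lies 163 mm ahead of it; z points along the fingers, y is the line along which they close (so a half turn about z gives the same grasp; the last joint's range is limited). The gripper opens to 88 mm and grips with 3 to 60 N. Pads are 20 mm wide; open, the fingers measure 115 mm over their backs; the gripper's body (75 mm by 178 mm) begins 61 mm behind the grasp point.
Start: joints at [1.093, 0.423, 1.63, -0, 1.089, -0.019], TCP at [276.763, 560.365, 404.675] pointing down, gripper open.
Joint ranges: [-3, 3], [-0.9, 2.11], [0.09, 2.58], [-1.31, 4.45], [0.11, 2.69], [-2.54, 2.54]. Speed limits (rad/s): [2.39, 2.39, 3.01, 3.14, 3.14, 3.14].

### API

Orientations are given as a rotation vector (axis times angle).
In Python, from workcell import readout, get_image, ctrl gives the robot as it stands.
- The arm moves only by the tool step_arm, never from a script. Its argument "targets" is a list that holds one entry, the list of rows, each a list of 7 numbers: the shift along the world's x, y, z as a fraction of full scale, then the turn, a rotation vector about the world's x, y, z as a fraction of full scale, then the opening, from 0 (shut) to 1 (fully open). In form: [[[dx, dy, dz, wx, wy, wz, claw], ...]]. A call has exactly 5 rows; each row shifts and turns the commanded pose from where the row before left it; what a row does not reach is not made up. Full scale, the value 1, is 0.05 m for a shift and 4 degrees for a turn. A row lasts 1/8 s, in which the tool goes at most 62.5 mm and 10.7 degrees, less where a joint would pass 70% of its speed; a pose out of reach is approached as far as the arm can. A call with a number of a shift or a turn outside -1 to 1 is refused whole. A call with a gripper value outside its range is refused whole. The fingers move at their own pace and stop on an object; the grip force is fixed at half the most. Time passes only in rows, so rows that do not move let the fingers close, or fill a call up. It gives the time, the measured TCP pose, the force, the opening and the grip force at its end, in the units of the state.
- readout.get_obs(): the state, without advancing time (a new reading comes with each control period).
- get_image(name): name is "side" or "top"; returns a dict with "pixels" (400x640x3 uint8, red, green, blue), "intrinsics" (3x3 intrinsics, pixels), "extrinsics" (4x4, takes a point from world to camera coordinates). Camera axes: x right, y down, z forward; pixel columns grow to the right and rows downward; lengths in mm; the calibration is good to about 2 mm. A picture is of the moment at which its call begins. There is no depth.
- ctrl.close_job(): hands the job in; it is judged then, once.
The state is a dict: "t": time; "qpos": joint angles; "qvel": joint speeds; "joint_torque": joint torques, N m; "ee_pos": TCP position; "orientation": TCP orientation; "ft_force": force on the tool from outside, world axes, zero at the start; "moment": the same for the moment, N m; "width": finger opening in mm; "grasp_force": force on a finger pad.
Only numpy, scipy, OpenCV 4.12 (cv2) and the standard library are available. Lean on these libraries where they do the work, as an engineer would, in place of code of your own. Each camera call takes 0.05 s, during which the arm holds its last target. There are 200 camera calls.

## Working session

There is one attempt and no reset: what is moved stays moved. The work goes in short steps, Python scripts to look and compute and a tool call to move; the robot and the scene stay as the last step left them, time stands still between calls to the robot, and variables do not carry over. Pictures are saved under pics/ and viewed, at most 10 in all, crops included, and the job is handed in when it is done.

Besides the shell and the picture viewer there is one more tool, called after ">>>" in YAML: its name, and indented under it one key for each argument. step_arm: Moves the arm, as the interface text tells. Shift numbers are shares of 0.05 m and turn numbers shares of 4 degrees, none past 1 either way. Its arguments: {"type":"object","properties":{"targets":{"type":"array"}},"required":["targets"]}

```bash
mkdir -p pics; python3 - <<'E'
from workcell import readout,get_image
import cv2,numpy as np
for n in("side","top"):
    d=get_image(n); cv2.imwrite(f"pics/{n}0.png",d["pixels"][:,:,::-1]); np.savez(f"pics/{n}0.npz",**d)
    print(n,d["intrinsics"].tolist(),np.round(d["extrinsics"],3).tolist())
o=readout.get_obs();print({k:np.round(v,3).tolist() for k,v in o.items()})
E
```

```text
side [[383.7558634076473, 0.0, 324.48870904814146], [0.0, 383.7558634076473, 202.6515630647938], [0.0, 0.0, 1.0]] [[-0.959, -0.283, -0.019, 496.178], [-0.188, 0.683, -0.706, 284.717], [0.213, -0.674, -0.708, 902.101], [0.0, 0.0, 0.0, 1.0]]
top [[475.47833672333786, 0.0, 321.2081613348907], [0.0, 475.47833672333786, 205.07863649142323], [0.0, 0.0, 1.0]] [[-0.013, -1.0, -0.006, -145.522], [-0.983, 0.014, -0.185, 571.229], [0.185, 0.004, -0.983, 1005.346], [0.0, 0.0, 0.0, 1.0]]
{'t': 0.1, 'qpos': [1.093, 0.424, 1.631, -0.0, 1.089, -0.019], 'qvel': [0.0, -0.001, -0.004, -0.001, -0.0, -0.0], 'joint_torque': [0.0, -54.561, -27.433, 0.064, 0.019, -0.0], 'ee_pos': [276.645, 560.161, 404.014], 'orientation': [-0.714, -3.059, 0.002], 'ft_force': [-0.931, 0.323, 0.186], 'moment': [0.014, -0.042, 0.046], 'grasp_force': 0.0, 'width': 87.812}
```

View pics/side0.png

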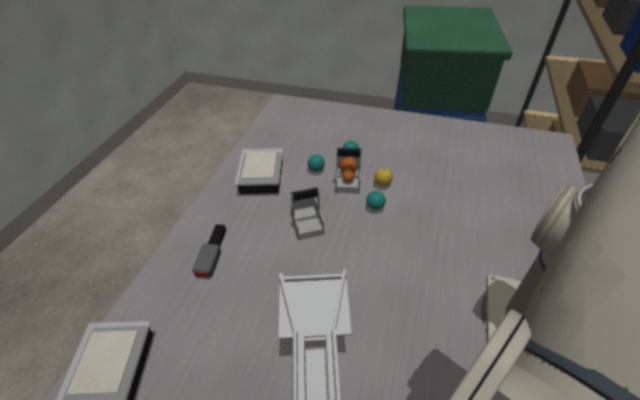

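View pics/top0.png

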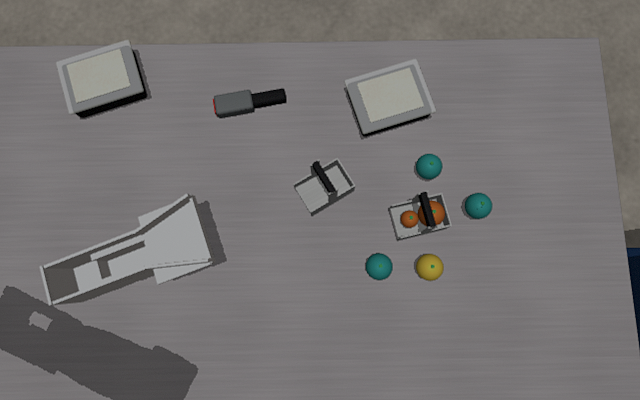

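The top view shows the full scoop with its grip at about (428,210) and mouth to the left. The empty scoop is at (324,185), and the ramp has its upper end at about (200,230) and runs left. The side view shows the full scoop at (348,165). Next I'll enlarge the details.

```bash
cat > h.py <<'E'
import numpy as np,cv2
from workcell import readout,get_image
def ray(d,u):
    K,E=d["intrinsics"],d["extrinsics"];R,t=E[:3,:3],E[:3,3]
    c=-R.T@t; v=R.T@np.linalg.solve(K,[u[0],u[1],1.]); return c,v/np.linalg.norm(v)
def plane(d,u,z):
    c,v=ray(d,u); return c+v*(z-c[2])/v[2]
def cross(d1,u1,d2,u2):
    A=np.zeros((3,3));b=np.zeros(3);L=[]
    for d,u in((d1,u1),(d2,u2)):
        c,v=ray(d,u);P=np.eye(3)-np.outer(v,v);A+=P;b+=P@c
    return np.linalg.solve(A,b)
def blobs(d,lo,hi,box,amin=8):
    h=cv2.cvtColor(d["pixels"],cv2.COLOR_RGB2HSV);m=cv2.inRange(h,np.array(lo),np.array(hi))
    k=np.zeros_like(m);x0,y0,x1,y1=box;k[y0:y1,x0:x1]=255;m&=k
    n,l,s,c=cv2.connectedComponentsWithStats(m)
    out=[]
    for i in range(1,n):
        if s[i,4]>=amin:
            p=np.argwhere(l==i)[:,::-1].astype(np.float32); out.append((s[i].tolist(),c[i].round(1).tolist(),cv2.minAreaRect(p)))
    return out
E
python3 - <<'E'
from h import *
T=dict(np.load("pics/top0.npz"));S=dict(np.load("pics/side0.npz"))
bt=blobs(T,(0,0,0),(180,255,45),(400,180,460,245));bs=blobs(S,(0,0,0),(180,255,45),(325,135,370,200))
print(bt);print(bs)
print("fruit",blobs(T,(3,150,60),(18,255,255),(395,190,460,240)),blobs(S,(3,150,60),(18,255,255),(325,135,370,200)))
a=T["pixels"][185:245,380:460];b=T["pixels"][190:310,35:225];c=S["pixels"][135:200,320:400]
r=lambda i,k:cv2.resize(i[:,:,::-1],None,fx=k,fy=k,interpolation=cv2.INTER_CUBIC)
W=np.zeros((590,780,3),np.uint8)
A,B,C=r(a,3.5),r(b,3.0),r(c,3.5)
W[:A.shape[0],:A.shape[1]]=A;W[:C.shape[0],400:400+C.shape[1]]=C;W[230:230+B.shape[0],:B.shape[1]]=B
cv2.imwrite("pics/crop1.png",W)
E
```

```text
[([418, 192, 18, 35, 305], [426.4, 209.4], ((426.2565612792969, 209.73866271972656), (35.4306755065918, 9.470463752746582), 74.93151092529297))]
[([338, 149, 22, 8, 158], [348.6, 152.2], ((348.5, 152.5), (7.0, 21.0), 90.0))]
fruit [([429, 201, 16, 23, 230], [437.2, 211.4], ((437.7898254394531, 210.8853302001953), (23.927703857421875, 12.415316581726074), 73.61045837402344)), ([401, 207, 25, 21, 280], [411.8, 217.8], ((412.0660705566406, 217.9811248779297), (16.757986068725586, 22.939210891723633), 74.05460357666016))] [([340, 156, 17, 25, 269], [348.0, 167.7], ((347.0000305175781, 167.99998474121094), (15.969799041748047, 23.026220321655273), 21.801410675048828))]
```

View pics/crop1.png

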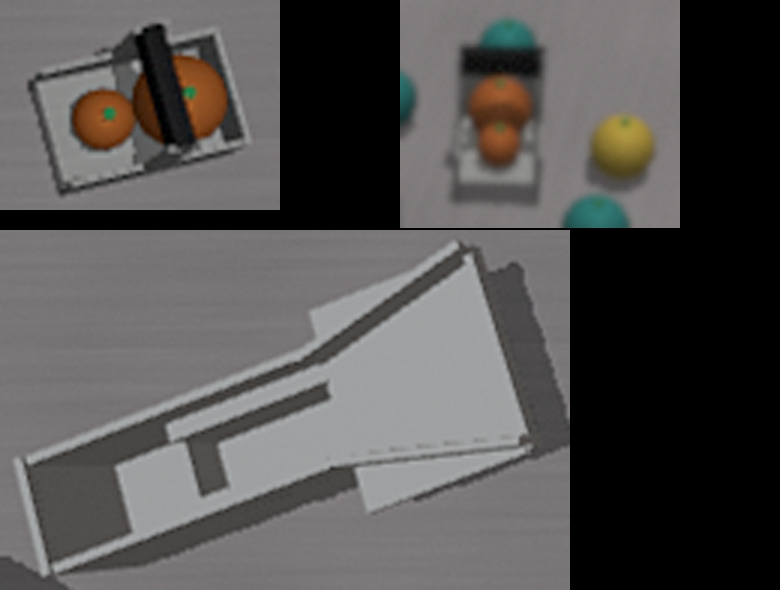

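```bash
python3 - <<'E'
from h import *
np.set_printoptions(precision=1,suppress=True)
T=dict(np.load("pics/top0.npz"));S=dict(np.load("pics/side0.npz"))
print("cams",ray(T,(0,0))[0],ray(S,(0,0))[0])
h=cv2.cvtColor(T["pixels"],cv2.COLOR_RGB2HSV)
r=blobs(T,(0,0,0),(180,255,45),(400,180,460,245))[0][2]; bp=cv2.boxPoints(r)
print("bar corners z133",[plane(T,p,133)[:2] for p in bp], "ctr",plane(T,r[0],133)[:2])
rs=blobs(S,(0,0,0),(180,255,45),(325,135,370,200))[0]
print("cross",cross(T,r[0],S,rs[1]))
# trough rims (z 28..? ) from crop: corners; px=380+u/3.5, 185+v/3.5
for n,(u,v) in dict(mouthL=(63,191),mouthR=(33,80),backR=(217,32),backL=(247,142)).items():
    print(n,[plane(T,(380+u/3.5,185+v/3.5),z)[:2] for z in (28,60,86)])
g=lambda u,v:(35+u/3,190+(v-230)/3)
print("plate back",plane(T,g(470,255),114),plane(T,g(527,440),114))
print("wall back",plane(T,g(460,243),148),plane(T,g(530,450),148))
print("stop",plane(T,g(18,460),106),plane(T,g(47,573),106))
print("narrow slot up-end",plane(T,g(328,383),97),plane(T,g(330,463),97))
E
```

```text
cams [ 373.5 -157.3 1092.7] [337.3 553.9 848.8]
bar corners z133 [array([ 574.8, -351.4]), array([ 579.7, -370.5]), array([ 508.3, -385.4]), array([ 503.5, -366.5])] ctr [ 541.3 -368.5]
cross [ 545.4 -371.4  119.2]
mouthL [array([ 492.6, -324.6]), array([ 489. , -319.6]), array([ 486.1, -315.5])]
mouthR [array([ 565.2, -308.2]), array([ 559.5, -303.7]), array([ 554.8, -300. ])]
backR [array([ 595.4, -429.5]), array([ 588.7, -421.3]), array([ 583.3, -414.6])]
backL [array([ 522.7, -444.4]), array([ 518.2, -435.8]), array([ 514.5, -428.8])]
plate back [576.  118.8 114. ] [446.2  74.9 114. ]
wall back [577.4 116.3 148. ] [437.1  64.6 148. ]
stop [437.8 427.9 106. ] [361.1 400.8 106. ]
narrow slot up-end [489.2 220.   97. ] [433.4 215.5  97. ]
```

Measured: grip centre is about (542, -371, 120) with scoop yaw about 103°. The ramp origin is about (490, 155) with yaw about 109°. I'll move to hover above the grip.

>>> step_arm:
  targets:
    - [[0.15,-0.53,0,0,0,-1,1],[0.15,-0.53,0,0,0,-1,1],[0.15,-0.53,0,0,0,-1,1],[0.15,-0.53,0,0,0,-1,1],[0.15,-0.53,0,0,0,-1,1]]

```text
t: 0.72
ee_pos: [314.3, 426.9, 404.4]
orientation: [-1.238, -2.887, 0.001]
ft_force: [0.5, -0.0, 0.0]
width: 87.6
grasp_force: 0.0
```

>>> step_arm:
  targets:
    - [[0.15,-0.53,0,0,0,-1,1],[0.15,-0.53,0,0,0,-1,1],[0.15,-0.53,0,0,0,-1,1],[0.15,-0.53,0,0,0,-1,1],[0.15,-0.53,0,0,0,-1,1]]

```text
t: 1.35
ee_pos: [351.8, 294.4, 404.5]
orientation: [-1.72, -2.628, 0.001]
ft_force: [0.4, 0.1, 0.2]
width: 88.4
grasp_force: 0.0
```

>>> step_arm:
  targets:
    - [[0.15,-0.53,0,0,0,-1,1],[0.15,-0.53,0,0,0,-1,1],[0.15,-0.53,0,0,0,-1,1],[0.15,-0.53,0,0,0,-1,1],[0.15,-0.53,0,0,0,-1,1]]

```text
t: 1.98
ee_pos: [389.3, 161.9, 404.5]
orientation: [-2.151, -2.29, 0.001]
ft_force: [0.3, -0.4, -0.7]
width: 87.7
grasp_force: 0.0
```

>>> step_arm:
  targets:
    - [[0.15,-0.53,0,0,0,-1,1],[0.15,-0.53,0,0,0,-1,1],[0.15,-0.53,0,0,0,-1,1],[0.15,-0.53,0,0,0,-1,1],[0.15,-0.53,0,0,0,-1,1]]

```text
t: 2.6
ee_pos: [426.8, 29.5, 404.5]
orientation: [-2.516, -1.881, 0.001]
ft_force: [-0.3, -0.1, 0.7]
width: 88.1
grasp_force: 0.0
```

>>> step_arm:
  targets:
    - [[0.15,-0.53,0,0,0,-1,1],[0.15,-0.53,0,0,0,-1,1],[0.15,-0.53,0,0,0,-1,1],[0.15,-0.53,0,0,0,-1,1],[0.15,-0.53,0,0,0,-1,1]]

```text
t: 3.22
ee_pos: [464.3, -103.0, 404.5]
orientation: [-2.804, -1.416, 0.001]
ft_force: [0.3, 0.4, 0.2]
width: 87.8
grasp_force: 0.0
```

>>> step_arm:
  targets:
    - [[0.15,-0.53,0,0,0,-1,1],[0.15,-0.53,0,0,0,-1,1],[0.15,-0.53,0,0,0,-1,1],[0.15,-0.53,0,0,0,-1,1],[0.15,-0.53,0,0,0,-1,1]]

```text
t: 3.85
ee_pos: [501.8, -235.5, 404.3]
orientation: [-3.007, -0.907, 0.001]
ft_force: [0.5, -1.0, 0.3]
width: 87.5
grasp_force: 0.0
```

>>> step_arm:
  targets:
    - [[0.15,-0.53,0,0,0,-1,1],[0.15,-0.53,0,0,0,-1,1],[0.15,-0.53,0,0,0,-1,1],[0.15,-0.53,0,0,0,-1,1],[0.15,-0.53,0,0,0,-1,1]]

```text
t: 4.47
ee_pos: [539.3, -368.0, 404.2]
orientation: [-3.119, -0.371, 0.001]
ft_force: [1.5, 0.1, 0.2]
width: 87.6
grasp_force: 0.0
```

>>> step_arm:
  targets:
    - [[0.05,-0.06,-0.5,0,0,0,1],[0,0,-0.5,0,0,0,1],[0,0,-0.5,0,0,0,1],[0,0,-0.5,0,0,0,1],[0,0,-0.43,0,0,0,1]]

```text
t: 5.1
ee_pos: [541.6, -370.0, 281.7]
orientation: [-3.118, -0.375, 0.001]
ft_force: [0.5, -0.9, 0.1]
width: 87.9
grasp_force: 0.0
```

```bash
python3 - <<'E'
from h import *
W=[]
for n,b in(("side",(300,110,400,220)),("top",(370,150,490,260))):
    d=get_image(n);x0,y0,x1,y1=b;W.append(cv2.resize(d["pixels"][y0:y1,x0:x1,::-1],(390,420),interpolation=cv2.INTER_CUBIC))
cv2.imwrite("pics/pre.png",np.hstack(W))
o=readout.get_obs();print(o["ee_pos"],o["qpos"])
E
```

```text
[ 540.92501686 -369.54696885  280.31848977] [-6.17509151e-01  6.16873483e-01  1.62964156e+00 -1.32715964e-05
  8.99947986e-01  7.13942674e-01]
```

View pics/pre.png

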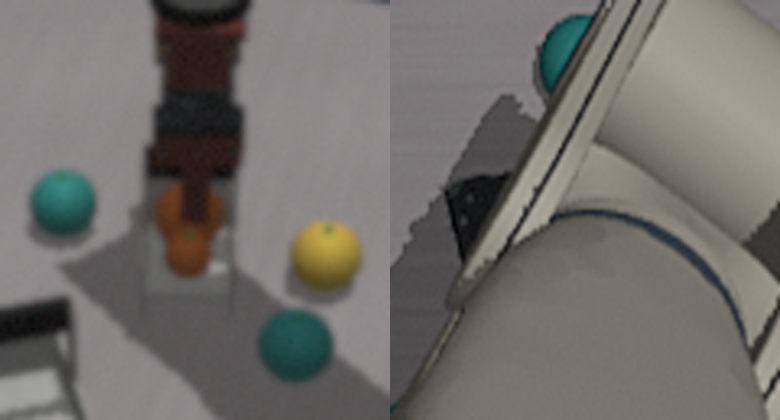

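The side view shows the finger at (197,190), in front of the bar and centred on it, with its tip above the fruit. I'll close now.

>>> step_arm:
  targets:
    - [[0,0,0.03,0,0,0,0.6],[0,0,0,0,0,0,0.4],[0,0,0,0,0,0,0.25],[0,0,0,0,0,0,0.1],[0,0,0,0,0,0,0]]

```text
t: 5.82
ee_pos: [541.8, -370.1, 284.9]
orientation: [3.119, 0.375, 0.0]
ft_force: [-0.3, -0.6, 0.1]
width: 41.3
grasp_force: 0.0
```

>>> step_arm:
  targets:
    - [[0,0,0,0,0,0,0],[0,0,0,0,0,0,0],[0,0,0,0,0,0,0],[0,0,0,0,0,0,0],[0,0,0,0,0,0,0]]

```text
t: 6.45
ee_pos: [541.7, -370.2, 284.5]
orientation: [-3.119, -0.375, 0.0]
ft_force: [-1.0, -0.6, -1.9]
width: 13.7
grasp_force: 30.0
```

>>> step_arm:
  targets:
    - [[0,0,0.1,0,0,0,0],[0,0,0.2,0,0,0,0],[0,0,0.3,0,0,0,0],[0,0,0.4,0,0,0,0],[0,0,0.4,0,0,0,0]]

```text
t: 7.08
ee_pos: [541.8, -370.2, 356.7]
orientation: [3.118, 0.375, 0.001]
ft_force: [0.6, -0.4, -4.6]
width: 13.5
grasp_force: 30.0
```

>>> step_arm:
  targets:
    - [[0,0,0.4,0,0,0,0],[0,0,0.4,0,0,0,0],[0,0,0.4,0,0,0,0],[0,0,0.3,0,0,0,0],[0,0,0.2,0,0,0,0]]

```text
t: 7.7
ee_pos: [541.8, -370.1, 440.7]
orientation: [3.119, 0.375, 0.001]
ft_force: [-0.7, 0.7, -4.3]
width: 13.9
grasp_force: 30.0
```

```bash
python3 - <<'E'
from h import *
d=get_image("side");cv2.imwrite("pics/lift.png",cv2.resize(d["pixels"][50:200,270:430,::-1],None,fx=4,fy=4,interpolation=cv2.INTER_CUBIC))
o=readout.get_obs();print(o["ee_pos"],o["ft_force"])
E
```

```text
[ 541.96454647 -370.30370448  441.8180057 ] [-0.81352883  0.4439425  -1.93390013]
```

View pics/lift.png

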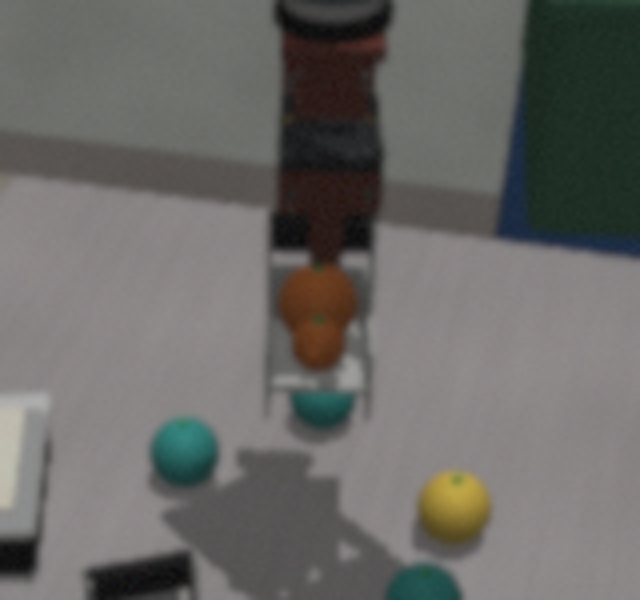

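Both mandarins are in the lifted scoop, with the orange blobs at (318,300) and (318,340) in the crop. Its mouth has only thin side skirts below the floor, at (267,400) and (367,400). I'll carry it gently to the ramp.

>>> step_arm:
  targets:
    - [[-0.04,0.2,0,0,0,0.1,0],[-0.04,0.4,0,0,0,0.1,0],[-0.04,0.6,0,0,0,0.1,0],[-0.04,0.6,0,0,0,0.1,0],[-0.04,0.6,0,0,0,0.1,0]]

```text
t: 8.38
ee_pos: [531.1, -247.8, 438.9]
orientation: [-3.111, -0.431, 0.002]
ft_force: [-0.3, 0.1, -3.3]
width: 13.6
grasp_force: 30.0
```

>>> step_arm:
  targets:
    - [[-0.04,0.6,0,0,0,0.1,0],[-0.04,0.6,0,0,0,0.1,0],[-0.04,0.6,0,0,0,0.1,0],[-0.04,0.6,0,0,0,0.1,0],[-0.04,0.6,0,0,0,0.1,0]]

```text
t: 9.0
ee_pos: [520.7, -98.0, 439.1]
orientation: [-3.103, -0.485, 0.002]
ft_force: [-0.4, 0.4, -3.9]
width: 13.9
grasp_force: 30.0
```

>>> step_arm:
  targets:
    - [[-0.04,0.6,0,0,0,0.1,0],[-0.04,0.6,0,0,0,0.1,0],[-0.04,0.6,0,0,0,0.1,0],[-0.04,0.6,0,0,0,0,0],[-0.04,0.6,0,0,0,0,0]]

```text
t: 9.62
ee_pos: [510.5, 51.7, 439.1]
orientation: [-3.098, -0.518, 0.002]
ft_force: [-0.0, -0.1, -4.2]
width: 14.0
grasp_force: 30.0
```

>>> step_arm:
  targets:
    - [[-0.04,0.6,0,0,0,0,0],[-0.04,0.4,0,0,0,0,0],[-0.04,0.16,0,0,0,0,0],[0,0,0,0,0,0,0],[0,0,0,0,0,0,0]]

```text
t: 10.25
ee_pos: [505.6, 107.4, 439.6]
orientation: [3.099, 0.516, -0.0]
ft_force: [0.5, 0.4, -4.5]
width: 13.5
grasp_force: 30.0
```

```bash
python3 - <<'E'
from h import *
d=get_image("side");cv2.imwrite("pics/ramp1.png",cv2.resize(d["pixels"][90:390,190:430,::-1],None,fx=2,fy=2,interpolation=cv2.INTER_CUBIC))
K,E=d["intrinsics"],d["extrinsics"]
np.savez("pics/side1.npz",**d)
o=readout.get_obs();print(o["ee_pos"],o["orientation"],o["qpos"])
def rw(x,y,z,a=109):
    c,s=np.cos(np.radians(a)),np.sin(np.radians(a));return np.array([490+c*x-s*y,155+s*x+c*y,z])
def px(p):
    q=K@(E[:3,:3]@p+E[:3,3]);return (q[:2]/q[2]).round(1)
for n,p in dict(slotA=(65,23,97),slotB=(65,-23,97),wallL=(-60,67.5,148),wallR=(-60,-67.5,148),backL=(-60,67.5,130)).items():
    q=px(rw(*p));print(n,q,((q-[190,90])*2))
p=np.array(o["ee_pos"]);g=p-[0,0,164.5];u=np.array([np.cos(np.radians(109)),np.sin(np.radians(109)),0]);v=np.array([-u[1],u[0],0])
for s in(1,-1):
    q=px(g+57*u+s*38*v-np.array([0,0,92]));print("mouth",q,(q-[190,90])*2)
E
```

```text
[505.69690163 107.34610328 439.62817217] [ 3.09893314e+00  5.15222066e-01 -1.59789201e-04] [ 1.86177242e-01  2.21760847e-01  1.83355626e+00 -1.34911538e-04
  1.08637986e+00  1.42753457e+00]
slotA [327.6 336.6] [275.2 493.2]
slotB [305.2 337.8] [230.4 495.6]
wallL [344.8 270.5] [309.6 361. ]
wallR [283.1 273.5] [186.2 367. ]
backL [344.6 275.2] [309.2 370.4]
mouth [333.4 288.8] [286.8 397.6]
mouth [295.5 290.6] [211.  401.2]
```

View pics/ramp1.png

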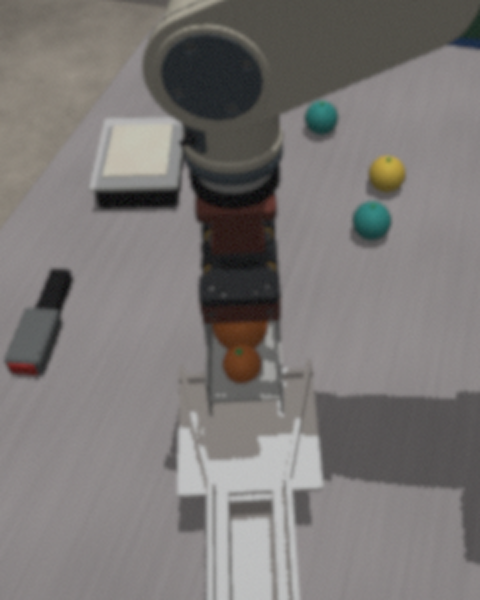

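The scoop is centred over the funnel. Its mouth spans about (212–282, 400) in the crop, between the wall tops at (180,378) and (310,362), which matches the prediction. Next I'll pre-tilt and then tip it, pivoting about the mouth edge.

>>> step_arm:
  targets:
    - [[0,0,-0.1,-0.47,-0.16,0,0],[0,0,-0.1,-0.47,-0.16,0,0],[0,0,-0.1,-0.47,-0.16,0,0],[0,0,-0.1,0,0,0,0],[0,0,0,0,0,0,0]]

```text
t: 10.92
ee_pos: [505.7, 107.5, 419.3]
orientation: [2.998, 0.498, 0.024]
ft_force: [0.3, 0.3, -3.4]
width: 13.9
grasp_force: 30.0
```

>>> step_arm:
  targets:
    - [[-0.06,0.17,0.02,-0.47,-0.16,0,0],[-0.06,0.17,0.01,-0.47,-0.16,0,0],[-0.06,0.17,0,-0.47,-0.16,0,0],[-0.06,0.17,0,-0.47,-0.16,0,0],[-0.06,0.17,-0.01,-0.47,-0.16,0,0]]

```text
t: 11.55
ee_pos: [490.8, 150.5, 421.0]
orientation: [2.828, 0.47, 0.066]
ft_force: [0.6, 0.6, -4.1]
width: 13.3
grasp_force: 30.0
```

>>> step_arm:
  targets:
    - [[-0.06,0.17,-0.01,-0.47,-0.16,0,0],[-0.06,0.17,-0.02,-0.47,-0.16,0,0],[-0.06,0.17,-0.03,-0.47,-0.16,0,0],[-0.06,0.17,-0.03,-0.47,-0.16,0,0],[-0.12,0.34,-0.09,-0.95,-0.33,0,0]]

```text
t: 12.18
ee_pos: [473.1, 201.3, 412.4]
orientation: [2.624, 0.434, 0.11]
ft_force: [-0.6, -0.6, -3.1]
width: 13.6
grasp_force: 30.0
```

```bash
python3 - <<'E'
from h import *
d=get_image("side");cv2.imwrite("pics/ramp2.png",cv2.resize(d["pixels"][150:390,190:430,::-1],None,fx=2,fy=2,interpolation=cv2.INTER_CUBIC))
o=readout.get_obs();print(o["ee_pos"],o["orientation"],o["qpos"],o["ft_force"])
E
```

```text
[472.46561017 202.84661026 411.51169435] [2.62120552 0.43563191 0.10956477] [ 0.49752696  0.28312369  1.86306895 -0.53420102  1.14291811  2.00131047] [-0.58999886  1.74944444 -3.3735182 ]
```

View pics/ramp2.png

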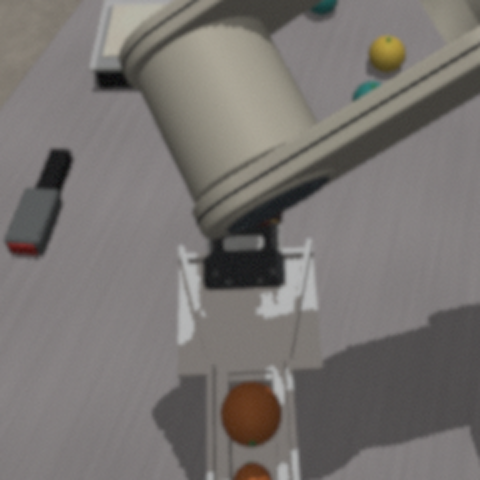

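Both fruits have left the scoop: the large one is at (251,412) in the crop, running down the channel, and the small one is ahead of it at (252,475). I'll let them settle.

>>> step_arm:
  targets:
    - [[0,0,0,0,0,0,0],[0,0,0,0,0,0,0],[0,0,0,0,0,0,0],[0,0,0,0,0,0,0],[0,0,0,0,0,0,0]]

```text
t: 12.85
ee_pos: [472.8, 201.2, 411.7]
orientation: [2.624, 0.436, 0.108]
ft_force: [0.0, 0.6, -2.4]
width: 13.7
grasp_force: 30.0
```

```bash
python3 - <<'E'
from h import *
I=[get_image(n) for n in("side","top")]
for n,d in zip(("side","top"),I):
    np.savez(f"pics/{n}3.npz",**d)
    for b in blobs(d,(3,150,50),(18,255,255),(0,180,640,400) if n=="side" else (0,150,260,330)): print(n,b[0],b[1])
W=np.hstack([cv2.resize(I[0]["pixels"][200:400,230:420,::-1],None,fx=2,fy=2),cv2.resize(I[1]["pixels"][150:350,20:220,::-1],None,fx=2,fy=2)])
cv2.imwrite("pics/ramp3.png",W)
E
```

```text
side [307, 386, 18, 14, 206] [315.7, 393.4]
top [159, 195, 6, 10, 19] [161.7, 199.1]
top [162, 206, 6, 11, 21] [165.0, 210.8]
top [103, 258, 19, 17, 236] [111.6, 266.2]
top [65, 266, 30, 26, 570] [79.5, 278.3]
```

View pics/ramp3.png

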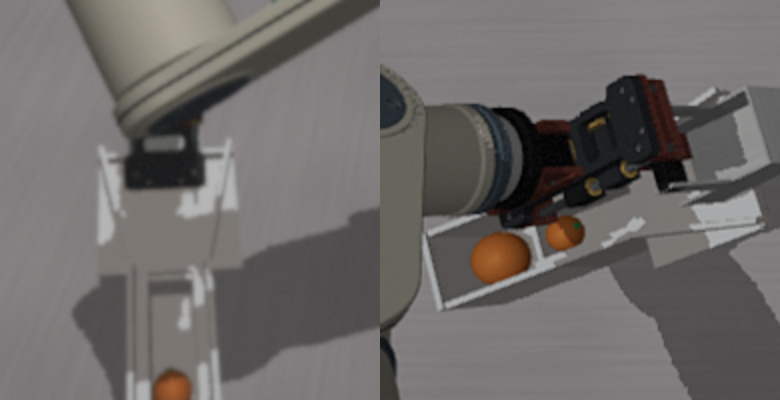

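Both fruits are in their pockets: in the top view the large one is at (79,278) and the small one at (112,266). I'll raise the scoop, untilt it and return it to its original spot.

>>> step_arm:
  targets:
    - [[0,0,0.2,0,0,0,0],[0,0,0.4,0,0,0,0],[0,0,0.5,0,0,0,0],[0,-0.1,0.4,0,0,0,0],[0,-0.3,0.2,0,0,0,0]]

```text
t: 13.58
ee_pos: [472.8, 181.1, 498.2]
orientation: [2.624, 0.438, 0.11]
ft_force: [0.9, -0.8, -3.0]
width: 13.8
grasp_force: 30.0
```

>>> step_arm:
  targets:
    - [[0.1,-0.4,0,0.94,0.32,0,0],[0.1,-0.4,0,0.94,0.32,0,0],[0.1,-0.4,0,0.94,0.32,0,0],[0.1,-0.4,0,0.94,0.32,0,0],[0.1,-0.4,0,0.94,0.32,0,0]]

```text
t: 14.2
ee_pos: [497.4, 79.7, 496.4]
orientation: [2.965, 0.493, 0.033]
ft_force: [-0.3, -0.3, -3.0]
width: 13.8
grasp_force: 30.0
```

>>> step_arm:
  targets:
    - [[0.1,-0.5,0,0.94,0.32,0,0],[0.1,-0.6,0,0.94,0.32,0,0],[0.1,-0.7,0,0,0,-0.2,0],[0.1,-0.7,0,0,0,-0.2,0],[0.1,-0.7,0,0,0,-0.2,0]]

```text
t: 14.82
ee_pos: [522.1, -80.6, 496.4]
orientation: [3.108, 0.449, -0.001]
ft_force: [0.2, -1.0, -2.1]
width: 14.1
grasp_force: 30.0
```

>>> step_arm:
  targets:
    - [[0.1,-0.7,0,0,0,-0.2,0],[0.1,-0.7,0,0,0,-0.2,0],[0.1,-0.7,0,0,0,-0.2,0],[0.08,-0.7,0,0,0,-0.1,0],[0,-0.7,0,0,0,0,0]]

```text
t: 15.45
ee_pos: [540.9, -255.5, 496.2]
orientation: [3.118, 0.374, -0.001]
ft_force: [0.5, -0.2, -2.4]
width: 14.1
grasp_force: 30.0
```

>>> step_arm:
  targets:
    - [[0,-0.7,0,0,0,0,0],[0,-0.6,0,0,0,0,0],[0,-0.4,0,0,0,0,0],[0,-0.2,0,0,0,0,0],[0,0,0,0,0,0,0]]

```text
t: 16.08
ee_pos: [541.5, -348.9, 496.4]
orientation: [3.119, 0.374, 0.0]
ft_force: [-0.8, 0.2, -2.2]
width: 13.9
grasp_force: 30.0
```

```bash
python3 - <<'E'
from h import *
from scipy.spatial.transform import Rotation as R
o=readout.get_obs();print(o["ee_pos"],o["qpos"],R.from_rotvec(o["orientation"]).as_matrix().round(3).tolist())
d=get_image("top");d3=np.load("pics/top3.npz")
for b in blobs(d,(3,150,50),(18,255,255),(0,150,260,330)):
    w=plane(d,b[1],45)-[490,155,0];a=np.radians(109);print(b[0],b[1],"ramp",w[0]*np.cos(a)+w[1]*np.sin(a),-w[0]*np.sin(a)+w[1]*np.cos(a))
E
```

```text
[ 541.53546732 -348.86041905  496.41177343] [-5.90715531e-01  3.66976894e-01  1.49614578e+00 -2.63735412e-04
  1.27819092e+00  7.41552309e-01] [[0.972, 0.236, 0.0], [0.236, -0.972, -0.0], [0.0, 0.0, -1.0]]
[103, 258, 19, 17, 236] [111.5, 266.2] ramp 161.5300843733508 -3.459627188338324
[65, 266, 30, 26, 570] [79.4, 278.2] ramp 234.55112664154979 -2.0066160278202005
```

Fruit positions check out: x = 161 mm for the small one and 234 mm for the large one. I'll lower the scoop.

>>> step_arm:
  targets:
    - [[0,-0.22,-0.3,0,0,0,0],[0,-0.2,-0.6,0,0,0,0],[0,0,-0.7,0,0,0,0],[0,0,-0.7,0,0,0,0],[0,0,-0.6,0,0,0,0]]

```text
t: 16.75
ee_pos: [541.5, -369.2, 349.2]
orientation: [-3.119, -0.376, 0.001]
ft_force: [0.3, -0.3, -2.8]
width: 13.6
grasp_force: 30.0
```

>>> step_arm:
  targets:
    - [[0,0,-0.5,0,0,0,0],[0,0,-0.4,0,0,0,0],[0,0,-0.25,0,0,0,0],[0,0,-0.08,0,0,0,0],[0,0,0,0,0,0,0]]

```text
t: 17.38
ee_pos: [542.0, -369.8, 290.5]
orientation: [3.118, 0.375, 0.002]
ft_force: [-0.0, -0.5, -2.9]
width: 13.7
grasp_force: 30.0
```

>>> step_arm:
  targets:
    - [[0,0,-0.04,0,0,0,0],[0,0,-0.03,0,0,0,0],[0,0,-0.03,0,0,0,0],[0,0,-0.02,0,0,0,0],[0,0,0,0,0,0,0]]

```text
t: 18.0
ee_pos: [541.8, -369.7, 284.5]
orientation: [3.118, 0.375, 0.001]
ft_force: [-1.3, -0.2, -0.1]
width: 13.5
grasp_force: 30.0
```

>>> step_arm:
  targets:
    - [[0,0,0,0,0,0,0.2],[0,0,0,0,0,0,0.3],[0,0,0,0,0,0,0.5],[0,0,0,0,0,0,0.5],[0,0,0,0,0,0,0.5]]

```text
t: 18.62
ee_pos: [541.8, -369.6, 284.2]
orientation: [3.118, 0.375, 0.001]
ft_force: [0.4, -0.1, -0.7]
width: 43.6
grasp_force: 0.0
```

>>> step_arm:
  targets:
    - [[0,0,0.2,0,0,0,0.5],[0,0,0.4,0,0,0,0.5],[0,0,0.6,0,0,0,0.5],[0,0,0.6,0,0,0,0.5],[0,0,0.4,0,0,0,0.5]]

```text
t: 19.25
ee_pos: [542.0, -369.8, 397.3]
orientation: [3.116, 0.374, 0.005]
ft_force: [0.4, -0.7, -0.7]
width: 43.8
grasp_force: 0.0
```

>>> step_arm:
  targets:
    - [[0,0,0.2,0,0,0,0.5],[0,0,0,0,0,0,0.5],[0,0,0,0,0,0,0.5],[0,0,0,0,0,0,0.5],[0,0,0,0,0,0,0.5]]

```text
t: 19.88
ee_pos: [541.7, -369.6, 403.4]
orientation: [-3.119, -0.375, 0.001]
ft_force: [0.2, -0.6, 1.6]
width: 44.0
grasp_force: 0.0
```

```bash
python3 - <<'E'
from h import *
d=get_image("side");cv2.imwrite("pics/end.png",d["pixels"][:,:,::-1])
t=get_image("top")
for b in blobs(t,(3,150,50),(18,255,255),(0,150,260,330)):print(b[:2])
E
```

```text
([103, 258, 19, 17, 236], [111.5, 266.2])
([65, 266, 30, 26, 572], [79.5, 278.2])
```

View pics/end.png

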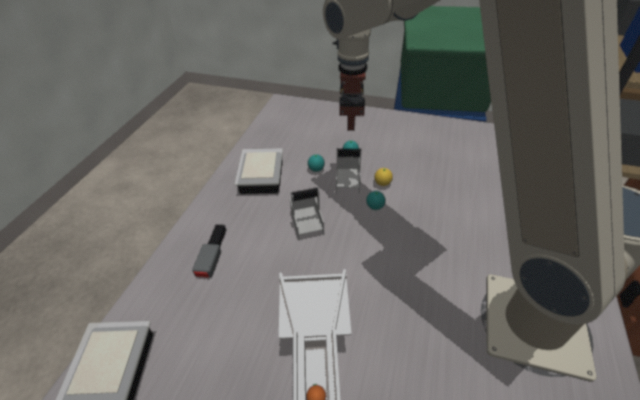

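The emptied scoop stands upright and released at (348,168). The gripper is clear above it, and the fruit is at rest in its pockets.

```bash
python3 -c "
from workcell import ctrl
print(ctrl.close_job())"
```

```text
the job is handed in; nothing more can be done
None
```

The job is handed in: the small mandarin rests in the narrow opening and the large one in the wide opening, and the emptied scoop stands upright and released on the table; no verdict was returned.

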